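Shift the gear selector on the tester into third and take the reading

ROBOT

A 6-joint arm with a two-finger parallel gripper is mounted at the origin on the work surface. World frame = base frame: x ahead of the robot, y to its left, z up, the work surface at z = 0. Lengths are in m, angles in degrees, forces in N, time in s.
With the tool pointing down it reaches from about 0.35 to 0.875 m from the base axis. Payload 4.2 kg.
Tool frame: the origin (TCP) lies on the centre line of the jaws, within the pads' length; the fingertips stand tip_reach ahead of it and the grasp point (between the pads) is the TCP (tip_reach is the distance from the TCP to the fingertips, in m); z points along the fingers, y is the line along which they close (so a half turn about z gives the same grasp; the last joint's range is limited). The gripper opens to 87 mm and grips with 3 to 60 N. Pads are 19 mm wide; open, the fingers measure 117 mm over their backs; the gripper's body (75 mm by 190 mm) begins 51 mm behind the grasp point.
Start: joints at [-61.158, 22.042, 0.453, 0, -68.411, -14.817], TCP at [0.151, -0.606, 0.217] pointing down, gripper open.
Joint ranges: [-179.83, 179.83], [-69.29, 118.12], [-61.27, 80.66], [-181.25, 117.63], [-171.15, -9.14], [-177.46, 177.46]. Speed limits (degrees/s): [159.86, 159.86, 180, 180, 180, 180].

INTERFACE

Orientations are given as a 3x3 rotation matrix whose columns are the frame's x, y, z axes.
In Python, from station import sense, capture, finish_job, tip_reach gives the robot as it stands.
- The arm moves only by the tool arm_command, never from a script. Its argument "deltas" is a list of rows, each a list of 7 numbers: the turn, a rotation vector about the tool's x, y, z in rad, then the shift along the tool's x, y, z in cm, then the closure, from -1 (fully open) to 1 (shut), so that 0 is half open. In form: [[rx, ry, rz, dx, dy, dz, hand], ...]. A call has 1 to 8 rows; each row is the pose to reach, as a shift and turn from the pose commanded when the call began, along the tool's axes at that moment; what a row does not reach only later rows make up. A row lasts 1/12 s, in which the tool goes at most 41.7 mm and 7.16 degrees, less where a joint would pass 70% of its speed; a pose out of reach is approached as far as the arm can. A call with a gripper value outside its range is refused whole. The fingers move at their own pace and stop on an object; the grip force is fixed at half the most. Time passes only in rows, so rows that repeat a pose let the fingers close. It gives the time, the measured TCP pose, the force, the opening and the grip force at its end, in the units of the state.
- sense(): the state, without advancing time (a new reading comes with each control period).
- capture(name): name is "side" or "top" or "wrist"; returns a dict with "pixels" (400x640x3 uint8, blue, green, red), "fovy" (degrees; the focal length in pixels is half the picture's height over the tangent of half this angle, whatever the lens; pixels are square), "cx", "cy" (the principal point, pixels), "rvec" (rotation vector, rad) and "tvec" (3), from world to camera coordinates, as OpenCV has them. Camera axes: x right, y down, z forward; pixel columns grow to the right and rows downward; lengths in m; the calibration is good to about 2 mm. A picture is of the moment at which its call begins. There is no depth.
- finish_job(): hands the job in; it is judged then, once.
The state is a dict: "time_s": time; "joints": joint angles; "joint_velocities": joint speeds; "effort": joint torques, N m; "tcp_pos": TCP position; "ee_rot": TCP orientation; "wrist_force": force on the tool from outside, world axes, zero at the start; "moment": the same for the moment, N m; "gripper_width": opening from 0.0 (shut) to 1.0 (fully open); "gripper_force": force on a finger pad.
Only numpy, scipy, OpenCV 4.12 (cv2) and the standard library are available. Lean on these libraries where they do the work, as an engineer would, in place of code of your own. Each camera call takes 0.05 s, during which the arm holds its last target. There are 200 camera calls.

TASK

The gear selector mounted on the black tester has been left in the left-hand leg of its H gate. Push its lever with your fingertips, or the outside of your fingers, to the crossbar of the H, across to the right and then forward (away from you) until it is fully home in third, the far right slot with three dots; then press the tester's round push button so that it takes the reading. Press the button only when the lever is in third, never take the lever or its knob between the fingers, leave the other things where they are, and finish with the button released and the lever still in third.

Things in the scene. Friction and masses are not known exactly. Their poses are not given: they have to be found in the camera images.
- tester: Black function tester, a case 260 (x) x 360 (y) x 120 mm, fixed to the bench; origin at the centre of its underside, on the bench, z up, front (-x) towards the robot, +y its left. Turned by up to 0.35 rad. On its flat top (z 120): H gate centred at x 0, y 50; push button at x -40, y -115; three toggle switches, 25 mm high, at x 15, y -75, -115, -155.
- gate_mid (a point): Middle of the H gate's crossbar, on the upper face of its aluminium plate (104 x 90 mm), 130 mm above the bench; axes as the tester's. Two legs run along x at y = +16 and -16 mm, from x -34 to 34; a crossbar at x = 0 joins them; slots 18 mm wide; tongues between the legs have rounded noses. Dots on the plate: 1 far left, 2 near left, 3 far right, 4 near right (far = +x).
- slot_three (a point): Where the lever's rod stands in third: in the gate plate's upper face, 25 mm along +x and 16 mm along -y from gate_mid.
- knob (a point): Centre of the lever's black knob; frame tilts with the lever, z along it. Pear-shaped, 43 mm across at its widest (6 mm above this point), 25 mm at its foot; from 28 mm below to 22 mm above this point. It sits on a straight 12 mm steel rod, 200 mm above the lever's pivot (which is 93 mm below gate_mid); upright, it is about 237 mm above the bench.
- lever_fore (a joint): Fore-and-aft tilt of the lever, rad: 0 in the crossbar, +0.29 fully forward (+x of the tester, slots one and three), -0.29 fully back (two and four); 0.01 rad moves the knob 2 mm. The lever stays where it is left; about 4 N at the knob moves it. It goes freely sideways past the tongues only within about 0.03 rad of 0.
- lever_across (a joint): Sideways tilt of the lever, rad: -0.197 at the left stop (slots one and two), +0.197 at the right stop (three and four), with about 0.05 rad of free play in each leg; as stiff as the other tilt, and stays where it is left. At the start the lever is in the left leg, anywhere from slot two through the crossbar to slot one.
- test_button (a joint): The round push button of the tester: travel 0 (out) to 0.006 m (fully down), sprung, 1.5 N to start and 5 N fully down; it comes back out when let go. It counts as pressed beyond 0.0045.
- test_button_top (a point): Centre of the upper face of the push button: steel, 26 mm in diameter, in a steel collar 42 mm in diameter; when out this face is 142 mm above the bench and 10 mm above the collar. It moves down with the button.
- spare_knob: Loose spare knob of the same pear shape, 43 mm across, 50 mm high, standing on the tester's top in its far right corner; leave it alone. Origin at the centre of its underside, z up.
- screwdriver: Loose screwdriver, 200 mm long, handle 26 mm thick, lying on the bench to the right of the tester; leave it alone. Origin midway along it, on the bench; tip to its +x.
- bottle: Loose white bottle, 60 mm in diameter, 150 mm high, standing on the bench to the left of the tester; leave it alone. Origin at the centre of its underside.
- pen_pot: Loose amber pot, 76 mm in diameter, 95 mm high, with pens up to 150 mm high, on the bench to the left of the tester; leave it alone. Origin at the centre of its underside.

How it is judged:
By the outcome, as a careful person would: the job done as asked, in the order asked, and still so for the second after the job is handed in, with the robot touching nothing.
It also fails if it takes over 58 s, if anything falls off the work surface, if the arm or the gripper's body presses on something with over 40 N, if the wrist force passes 120 N, or if a joint passes its speed limit or range.

## Working session

There is one attempt and no reset: what is moved stays moved. The work goes in short steps, Python scripts to look and compute and a tool call to move; the robot and the scene stay as the last step left them, time stands still between calls to the robot, and variables do not carry over. Pictures are saved under pics/ and viewed, at most 10 in all, crops included, and the job is handed in when it is done.

Besides the shell and the picture viewer there is one more tool, called after "Call:" by a JSON object that holds its "api" and its "payload", one argument or row to a line. arm_command: Moves the arm, as the interface text tells. Its arguments: {"type":"object","properties":{"deltas":{"type":"array"}},"required":["deltas"]}

```bash
mkdir -p pics; ls; cat > h.py <<'E'
import numpy as np, cv2
from station import sense, capture, finish_job, tip_reach
def cal(c):
    h,w=c["pixels"].shape[:2]; f=h/2/np.tan(np.radians(c["fovy"])/2)
    K=np.array([[f,0,c["cx"]],[0,f,c["cy"]],[0,0,1]]); R=cv2.Rodrigues(np.array(c["rvec"],float))[0]
    return K,R,np.array(c["tvec"],float).ravel()
def proj(c,P):
    K,R,t=cal(c); q=(np.atleast_2d(P)@R.T+t)@K.T; return q[:,:2]/q[:,2:]
def ray(c,uv):
    K,R,t=cal(c); d=R.T@np.linalg.inv(K)@np.array([uv[0],uv[1],1.]); return -R.T@t,d/np.linalg.norm(d)
def atz(c,uv,z):
    o,d=ray(c,uv); return o+d*(z-o[2])/d[2]
E
python3 - <<'E'
from h import *
import pickle
s=sense(); print(tip_reach, s["time_s"],s["tcp_pos"],np.round(s["ee_rot"],3),s["gripper_width"])
C={}
for n in("top","side"):
    c=capture(n);C[n]=c; cv2.imwrite(f"pics/{n}0.png",c["pixels"]); print(n,c["fovy"],ray(c,(320,200)))
pickle.dump(C,open("c0.pkl","wb"))
E
```

```text
pics
0.019 0.0 [ 0.15134688 -0.60576208  0.2154592 ] [[-0.97  -0.242 -0.001]
 [-0.242  0.97   0.002]
 [ 0.     0.002 -1.   ]] 1.0019149127753229
top 53.631975272676016 (array([0.47117123, 0.01967329, 1.3071288 ]), array([ 0.10285746, -0.00972638, -0.99464855]))
side 57.20358550315253 (array([0.47495854, 0.6531162 , 0.68853615]), array([ 0.14587232, -0.74825404, -0.6471763 ]))
```

View pics/top0.png

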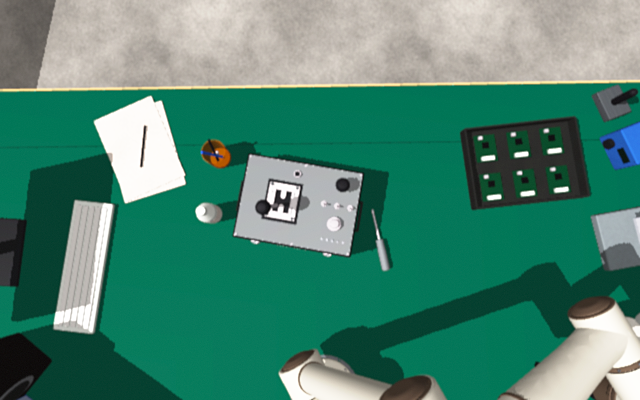

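View pics/side0.png

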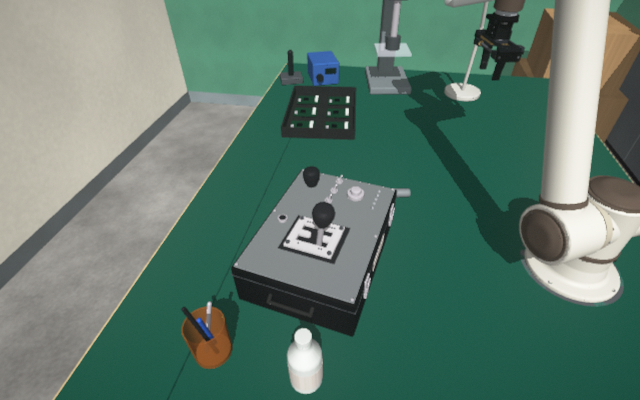

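The top view shows the tester's top with corners near (249,155), (363,173), (352,256) and (235,237). The knob is near (263,207), the gate near (283,202) and the button near (334,224). The side view has the knob at (323,214). Next I fit the pose and check it on an enlarged overlay.

```bash
cat >> h.py <<'E'
from scipy.optimize import least_squares
def Tw(p,X):
    c,s=np.cos(p[2]),np.sin(p[2]); X=np.atleast_2d(np.array(X,float))
    return np.c_[p[0]+c*X[:,0]-s*X[:,1],p[1]+s*X[:,0]+c*X[:,1],X[:,2]]
def knob(a,b,L=.2,side=0): # fore a, across b (positive = -y)
    d=np.array([np.tan(a),-np.tan(b),1]); d/=np.linalg.norm(d); return np.array([0,.05,.037])+L*d
E
python3 - <<'E'
from h import *
import pickle
C=pickle.load(open("c0.pkl","rb"))
cor=[[.13,.18,.12],[.13,-.18,.12],[-.13,-.18,.12],[-.13,.18,.12]]
t=C["top"];s=C["side"]
uv=np.array([[249,155],[363,173],[352,256],[235,237]])
uvs=np.array([[303,172],[397,187],[358,306],[236,268]]) # side: far-right, near-right, near-left, far-left
cs=[cor[1],cor[2],cor[3],cor[0]]
f=lambda p:np.r_[(proj(t,Tw(p,cor))-uv).ravel(),(proj(s,Tw(p,cs))-uvs).ravel()]
r=least_squares(f,[.6,.05,-.15],loss="soft_l1"); p=r.x; print(p,np.round(f(p),1))
g=lambda q:np.r_[(proj(t,Tw(p,knob(*q,.204)))-[263,207]).ravel(),(proj(s,Tw(p,knob(*q,.204)))-[323,214]).ravel()]
k=least_squares(g,[0,-.19]); print("lever",k.x,g(k.x),Tw(p,knob(*k.x)))
np.save("p.npy",p)
pts=np.vstack([Tw(p,cor),Tw(p,[[-.04,-.115,.142],[.034,.066,.13],[-.034,.066,.13],[.034,.034,.13],[-.034,.034,.13]]),Tw(p,knob(*k.x,.204))])
out=[]
for c,(x,y,w,h) in((t,(220,140,160,130)),(s,(220,150,200,165))):
    z=3.8 if c is t else 3
    im=cv2.resize(c["pixels"][y:y+h,x:x+w],None,fx=z,fy=z,interpolation=cv2.INTER_CUBIC)
    for q in proj(c,pts): cv2.circle(im,tuple(int(v) for v in (q-[x,y]+.5)*z),2,(0,0,255),-1)
    out.append(cv2.resize(im,(400,int(400*im.shape[0]/im.shape[1]))))
h=max(o.shape[0] for o in out)
out=[cv2.copyMakeBorder(o,0,h-o.shape[0],0,0,cv2.BORDER_CONSTANT) for o in out]
cv2.imwrite("pics/ov.png",np.hstack(out))
E
```

```text
[ 0.57894367  0.07128205 -0.17029454] [-1.1 -1.   1.6 -0.6 -0.3  1.8 -2.2  1.3 -1.7 -4.5  0.9  0.4  1.2 -0.7
 -4.2 -0.5]
lever [-0.15082944 -0.20255932] [-0.35320972 -0.03924151  0.08142417 -0.2572823 ] [[0.56513709 0.164771   0.23077532]]
```

View pics/ov.png

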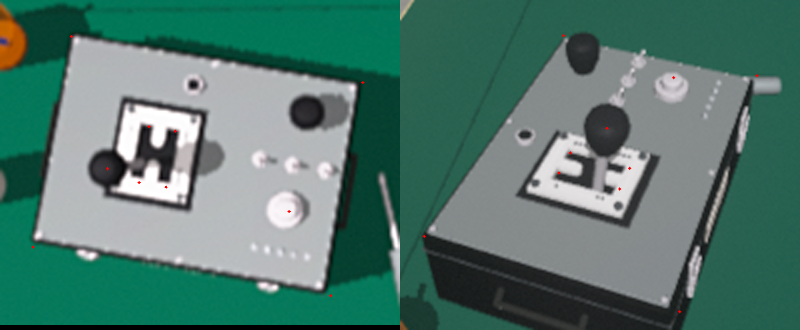

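The overlay shows the knob and button close, with the near corners off by a few px because I misread those pixels. I'll refit with corner pixels read from the enlargement, plus the button.

```bash
python3 - <<'E'
from h import *
import pickle
C=pickle.load(open("c0.pkl","rb"));t=C["top"];s=C["side"]
cor=[[.13,.18,.12],[.13,-.18,.12],[-.13,-.18,.12],[-.13,.18,.12],[-.04,-.115,.142]]
uv=np.array([[249.2,154.8],[363.2,172.8],[350.5,256],[234,236],[334.8,223.5]])
uvs=np.array([[232.5,267.5],[302.5,168],[395,189],[354,301.5],[356,190]])
f=lambda p:np.r_[(proj(t,Tw(p,cor))-uv).ravel(),(proj(s,Tw(p,cor))-uvs).ravel()]
r=least_squares(f,[.6,.05,-.15],loss="soft_l1"); p=r.x; print(p,np.round(f(p),1))
np.save("p.npy",p)
g=lambda q:np.r_[(proj(t,Tw(p,knob(*q,.204)))-[263,207]).ravel(),(proj(s,Tw(p,knob(*q,.204)))-[323,214]).ravel()]
k=least_squares(g,[0,-.19]); print("lever",k.x,g(k.x),Tw(p,knob(*k.x)))
for n,(a,b) in dict(cb_l=(0,-.197),cb_r=(0,.197),third=(.29,.197)).items(): print(n,Tw(p,knob(a,b)))
print("button",Tw(p,[-.04,-.115,.142]),"spare?",atz(t,(343,184),.15))
E
```

```text
[ 0.58182612  0.07169778 -0.18329644] [-0.7 -2.4  1.7 -0.5  0.3  1.5 -1.8  0.5 -0.1  0.1 -2.8 -0.9 -1.2 -0.7
  2.5 -1.1  2.1  4.2 -0.3 -1.4]
lever [-0.17012106 -0.19557776] [-0.27176652 -0.04597177  0.07603344 -0.19527188] [[0.56524943 0.1646019  0.23045974]]
cb_l [[0.59807485 0.15935008 0.23313163]]
cb_r [[0.58380456 0.0823703  0.23313163]]
third [[0.6393231  0.07368096 0.225237  ]]
button [[ 0.52153493 -0.03408489  0.142     ]] spare? [ 0.63752228 -0.05998066  0.15      ]
```

Call:
{"api": "arm_command", "payload": {
  "deltas": [
    [0,0,0.1,-3,2,-2,1],
    [0,0,0.2,-7,5,-4,1],
    [0,0,0.3,-11,8,-6,1],
    [0,0,0.428,-15,11,-8.5,1],
    [0,0,0.428,-19,14,-8.5,1],
    [0,0,0.428,-23,17,-8.5,1],
    [0,0,0.428,-27,20,-8.5,1],
    [0,0,0.428,-30,22,-8.5,1]
  ]
}}

```text
time_s: 0.77
tcp_pos: [0.3528, -0.3622, 0.3]
ee_rot: [[-0.983, 0.182, 0.001], [0.182, 0.983, -0.0], [-0.001, 0.0, -1.0]]
wrist_force: [1.4, -0.6, -0.9]
gripper_width: 0.477
gripper_force: 0.0
```

```bash
cat >> h.py <<'E'
def to(x,y,z): # local target of TCP -> tool deltas, tester-aligned rotation
    p=np.load("p.npy"); s=sense(); R=np.array(s["ee_rot"]); w=Tw(p,[x,y,z])[0]
    c,q=np.cos(p[2]),np.sin(p[2]); G=np.array([[-c,-q,0],[-q,c,0],[0,0,-1.]])
    from scipy.spatial.transform import Rotation as Ro
    cur=np.array(s["tcp_pos"]); l=cur-[p[0],p[1],0]
    print("t",round(s["time_s"],2),"local",np.round([c*l[0]+q*l[1],-q*l[0]+c*l[1],l[2]],4),"F",np.round(s["wrist_force"],1),"w",s["gripper_width"])
    print("turn",np.round(Ro.from_matrix(R.T@G).as_rotvec(),3),"cm",np.round(R.T@(w-cur)*100,2))
E
python3 - <<'E'
from h import *
to(-.09,.089,.30)
c=capture("wrist"); s=sense(); o,d=ray(c,(320,200)); R=np.array(s["ee_rot"]); print("cam in tool",R.T@(o-s["tcp_pos"]),R.T@d)
E
```

```text
t 0.77 local [-0.1461 -0.4684  0.3   ] F [ 1.4 -0.6 -0.9] w 0.47743920995033073
turn [ 0.     0.001 -0.   ] cm [-5.600e+00  5.574e+01  1.000e-02]
cam in tool [ 0.08128771 -0.00483899 -0.16728884] [-0.30403376 -0.01363611  0.95256366]
```

Call:
{"api": "arm_command", "payload": {
  "deltas": [
    [0,0,0,0,4,0,1],
    [0,0,0,0,8,0,1],
    [0,0,0,0,12,0,1],
    [0,0,0,0,16,0,1],
    [0,0,0,0,20,0,1],
    [0,0,0,0,24,0,1],
    [0,0,0,0,28,0,1],
    [0,0,0,0,32,0,1]
  ]
}}

```text
time_s: 1.48
tcp_pos: [0.4099, -0.0476, 0.2997]
ee_rot: [[-0.983, 0.182, 0.0], [0.182, 0.983, 0.0], [-0.0, 0.0, -1.0]]
wrist_force: [0.3, 0.4, 0.7]
gripper_width: 0.001
gripper_force: 0.0
```

Call:
{"api": "arm_command", "payload": {
  "deltas": [
    [0,0,0,-1,4,0,1],
    [0,0,0,-2,8,0,1],
    [0,0,0,-3,12,0,1],
    [0,0,0,-4,16,0,1],
    [0,0,0,-4,20,0,1],
    [0,0,0,-4,22,0,1],
    [0,0,0,-4,22,0,1],
    [0,0,0,-4,22,0,1]
  ]
}}

```text
time_s: 2.15
tcp_pos: [0.4895, 0.1604, 0.2987]
ee_rot: [[-0.984, 0.18, -0.002], [0.18, 0.984, -0.001], [0.002, -0.001, -1.0]]
wrist_force: [-0.4, -0.5, -0.2]
gripper_width: 0.003
gripper_force: 0.0
```

```bash
python3 - <<'E'
from h import *
to(-.09,.089,.225)
c=capture("wrist"); cv2.imwrite("pics/w1.png",c["pixels"])
E
```

```text
t 2.15 local [-0.107   0.0704  0.2987] F [-0.4 -0.5 -0.2] w 0.0029986968827328264
turn [-0.002 -0.002  0.002] cm [-1.71  1.87  7.37]
```

View pics/w1.png

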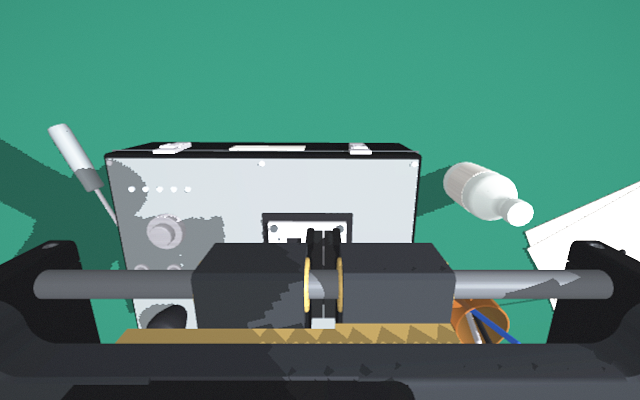

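The wrist view shows the closed fingers in the middle, the button at (164,232) and the tester's near top corners at (107,157) and (420,157). These are a cross-check of the fit.

Call:
{"api": "arm_command", "payload": {
  "deltas": [
    [0,0,0,0,1,2,1],
    [0,0,0,0,1.9,4,1],
    [0,0,0,0,1.9,6,1],
    [0,0,0,0,1.9,7.4,1],
    [0,0,0,0,1.9,7.4,1],
    [0,0,0,0,1.9,7.4,1]
  ]
}}

```text
time_s: 2.7
tcp_pos: [0.4931, 0.1769, 0.2258]
ee_rot: [[-0.983, 0.183, -0.001], [0.183, 0.983, -0.001], [0.0, -0.001, -1.0]]
wrist_force: [-0.1, 0.1, 0.5]
gripper_width: 0.007
gripper_force: 0.0
```

```bash
python3 - <<'E'
from h import *
p=np.load("p.npy"); c0=cv2.imread("pics/w1.png")
to(-.069,.089,.225)
# cross-check wrist camera: predicted pixels now, and save views
c=capture("wrist"); cv2.imwrite("pics/w2.png",c["pixels"])
print("pred px",np.round(proj(c,Tw(p,[[-.04,-.115,.142],[-.13,-.18,.12],[-.13,.18,.12]])),1))
a=capture("top")["pixels"][140:270,220:380]; s=capture("side")["pixels"][130:325,210:430]
a=cv2.resize(a,(400,325),interpolation=3); s=cv2.resize(s,(400,355),interpolation=3)
w=cv2.resize(c["pixels"],(400,250),interpolation=3)
o=np.zeros((600,800,3),np.uint8); o[:325,:400]=a; o[:355,400:]=s; o[350:,:400]=w; cv2.imwrite("pics/v2.png",o)
E
```

```text
t 2.7 local [-0.1065  0.0873  0.2258] F [-0.1  0.1  0.5] w 0.007108933904619945
turn [-0.001 -0.    -0.001] cm [-3.75  0.18  0.08]
pred px [[ 98.9 267.8]
 [ 21.6 164.1]
 [429.9 164.5]]
```

View pics/v2.png

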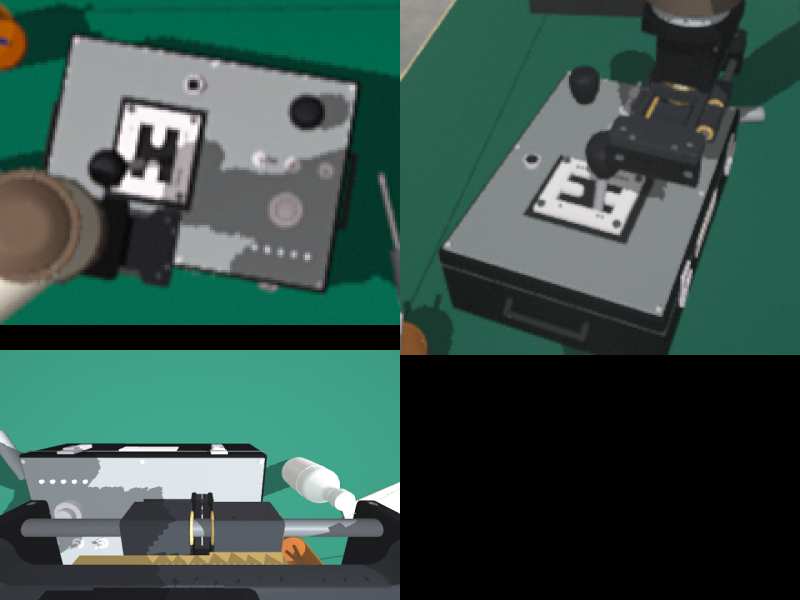

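The top inset shows the knob at about (263,207), still in the left leg, with the fingers just behind it in x. The side inset shows clear space between them. I'll push forward most of the way and check.

Call:
{"api": "arm_command", "payload": {
  "deltas": [
    [0,0,0,-2,0.2,0,1],
    [0,0,0,-3,0.2,0,1],
    [0,0,0,-4,0.2,0,1],
    [0,0,0,-5,0.2,0,1],
    [0,0,0,-5.8,0.2,0,1],
    [0,0,0,-6.4,0.2,0,1],
    [0,0,0,-6.4,0.2,0,1]
  ]
}}

```text
time_s: 3.43
tcp_pos: [0.5571, 0.1682, 0.2255]
ee_rot: [[-0.983, 0.183, -0.001], [0.183, 0.983, -0.001], [0.001, -0.001, -1.0]]
wrist_force: [-2.7, -0.7, 2.3]
gripper_width: 0.002
gripper_force: 1.7
```

```bash
cat >> h.py <<'E'
def view(name):
    a=capture("top")["pixels"][140:270,220:380]; s=capture("side")["pixels"][130:325,210:430]
    o=np.zeros((355,800,3),np.uint8); o[:325,:400]=cv2.resize(a,(400,325),interpolation=3); o[:,400:]=cv2.resize(s,(400,355),interpolation=3)
    cv2.imwrite(name,o)
E
python3 - <<'E'
from h import *
to(-.032,.089,.225); view("pics/v3.png")
E
```

```text
t 3.43 local [-0.0419  0.0904  0.2255] F [-2.7 -0.7  2.3] w 0.002238264925942257
turn [-0.001 -0.001 -0.001] cm [-0.99 -0.14  0.05]
```

View pics/v3.png

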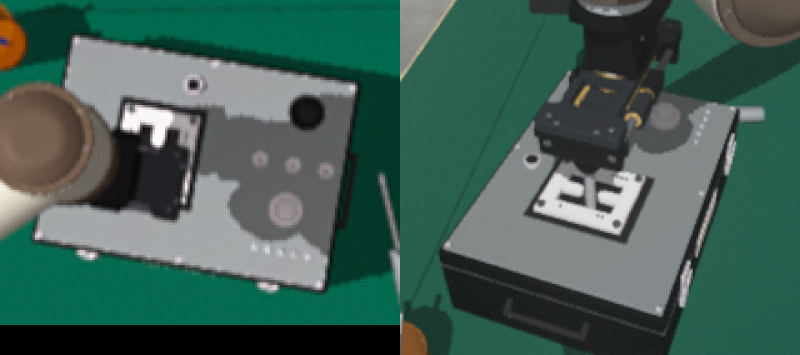

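Contact is made: 2.7 N, knob hidden under the gripper, rod nearing the crossbar in the side inset. I'll go the last ~9.5 mm, then back off and measure.

Call:
{"api": "arm_command", "payload": {
  "deltas": [
    [0,0,0,-0.5,0,0,1],
    [0,0,0,-0.95,0,0,1],
    [0,0,0,-0.95,0,0,1],
    [0,0,0,-0.95,0,0,1]
  ]
}}

```text
time_s: 3.87
tcp_pos: [0.5661, 0.1668, 0.2258]
ee_rot: [[-0.983, 0.182, 0.0], [0.182, 0.983, -0.0], [-0.0, 0.0, -1.0]]
wrist_force: [-3.2, 0.5, 3.5]
gripper_width: 0.006
gripper_force: 1.6
```

Call:
{"api": "arm_command", "payload": {
  "deltas": [
    [0,0,0,3,0,0,1],
    [0,0,0,6,0,0,1],
    [0,0,0,8,0,-3,1],
    [0,0,0,8,0,-6,1],
    [0,0,0,8,0,-8,1],
    [0,0,0,8,0,-8,1]
  ]
}}

```text
time_s: 4.37
tcp_pos: [0.49, 0.1828, 0.3114]
ee_rot: [[-0.983, 0.181, 0.012], [0.181, 0.983, 0.006], [-0.011, 0.008, -1.0]]
wrist_force: [1.1, 0.1, 0.4]
gripper_width: 0.009
gripper_force: 0.0
```

```bash
python3 - <<'E'
from h import *
to(-.032,.16,.225); view("pics/v4.png")
E
```

```text
t 4.37 local [-0.1106  0.0925  0.3114] F [1.1 0.1 0.4] w 0.008730506091327136
turn [0.008 0.011 0.001] cm [-7.77  6.67  8.77]
```

View pics/v4.png

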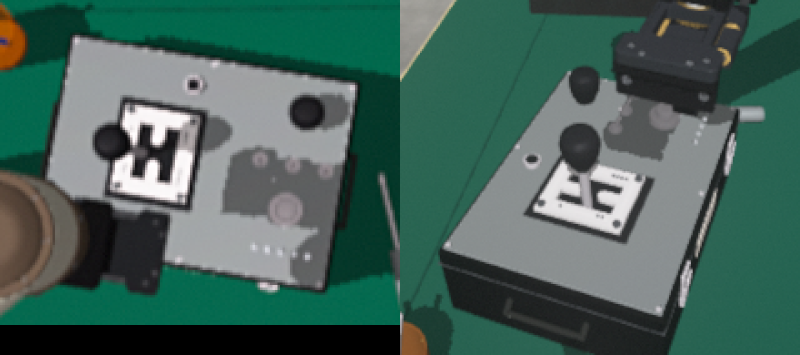

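The knob is now at top px (264.4,197.2) and side px (308.5,210.9), and the rod is near the crossbar. I'll fit the lever angles.

```bash
cat >> h.py <<'E'
def lever(t,s,ut,us):
    p=np.load("p.npy")
    g=lambda q:np.r_[(proj(t,Tw(p,knob(*q,.202)))-ut).ravel(),(proj(s,Tw(p,knob(*q,.202)))-us).ravel()]
    k=least_squares(g,[0,0]); print("lever",k.x.round(3),g(k.x).round(1),"local",knob(*k.x).round(4))
E
python3 - <<'E'
from h import *
import pickle
C=pickle.load(open("c0.pkl","rb"))
t,s=C["top"],C["side"]
lever(t,s,[263,207],[323,214]); lever(t,s,[264.4,197.2],[308.5,210.9])
t=capture("top")["pixels"];s=capture("side")["pixels"]
for n,im,(x,y,w,h) in(("top",t,(245,180,40,35)),("side",s,(285,190,45,36))):
    m=(im[y:y+h,x:x+w].max(2)<60).astype(np.uint8); m=cv2.morphologyEx(m,cv2.MORPH_OPEN,np.ones((5,5)))
    k,l,st,ce=cv2.connectedComponentsWithStats(m); print(n,[(st[i].tolist(),(ce[i]+[x,y]).round(1)) for i in range(1,k)])
E
```

```text
lever [-0.169 -0.193] [ 0.2 -0.1  0.   0.2] local [-0.0331  0.0878  0.2306]
lever [-0.031 -0.202] [-0.4 -0.3  0.2 -0.2] local [-0.0061  0.0902  0.2328]
top [([13, 10, 14, 13, 152], array([264.2, 196.3]))]
side [([13, 9, 21, 25, 392], array([308.4, 210.2]))]
```

Lever reads about -0.03, so I'll push 3 mm more to centre it.

Call:
{"api": "arm_command", "payload": {
  "deltas": [
    [0,0,0,0,-0.1,4,1],
    [0,0,0,0,-0.1,8,1],
    [0,0,0,-4,-0.1,8,1],
    [0,0,0,-7,-0.1,8,1],
    [0,0,0,-7.8,-0.1,8,1],
    [0,0,0,-8.3,-0.1,8,1],
    [0,0,0,-8.3,-0.1,8,1],
    [0,0,0,-8.3,-0.1,8,1]
  ]
}}

```text
time_s: 5.23
tcp_pos: [0.5677, 0.1653, 0.2249]
ee_rot: [[-0.983, 0.183, -0.002], [0.183, 0.983, -0.0], [0.002, -0.001, -1.0]]
wrist_force: [-1.8, -0.1, -1.1]
gripper_width: 0.004
gripper_force: 1.0
```

Call:
{"api": "arm_command", "payload": {
  "deltas": [
    [0,0,0,3,0,0,1],
    [0,0,0,5,1,0,1],
    [0,0,0,5,4,0,1],
    [0,0,0,5,6,0,1],
    [0,0,0,5,6.5,0,1],
    [0,0,0,5,6.5,0,1],
    [0,0,0,5,6.5,0,1]
  ]
}}

```text
time_s: 5.82
tcp_pos: [0.5311, 0.2385, 0.2264]
ee_rot: [[-0.983, 0.181, 0.001], [0.181, 0.983, 0.001], [-0.001, 0.001, -1.0]]
wrist_force: [0.5, 0.1, -0.0]
gripper_width: 0.0
gripper_force: 0.0
```

```bash
python3 - <<'E'
from h import *
to(0,.15,.225)
t=capture("top");s=capture("side")
for n,im,(x,y,w,h) in(("top",t["pixels"],(245,180,40,35)),("side",s["pixels"],(285,190,45,36))):
    m=(im[y:y+h,x:x+w].max(2)<60).astype(np.uint8); m=cv2.morphologyEx(m,cv2.MORPH_OPEN,np.ones((5,5)))
    k,l,st,ce=cv2.connectedComponentsWithStats(m); print(n,[(st[i].tolist(),(ce[i]+[x,y]).round(1)) for i in range(1,k)])
    cv2.imwrite(f"pics/{n}5.png",im)
E
```

```text
t 5.82 local [-0.0803  0.1548  0.2264] F [ 0.5  0.1 -0. ] w 0.00035090675121815366
turn [0.001 0.001 0.001] cm [-8.03 -0.49  0.15]
top [([13, 9, 14, 14, 163], array([264.5, 195.6])), ([37, 19, 3, 5, 15], array([283., 201.])), ([0, 30, 17, 5, 78], array([253.1, 212.2]))]
side [([11, 0, 34, 36, 914], array([313.9, 209.8]))]
```

Call:
{"api": "arm_command", "payload": {
  "deltas": [
    [0,0,0,-4,0,0,1],
    [0,0,0,-7,0,0,1],
    [0,0,0,-8,0,0,1],
    [0,0,0,-8,-1.5,0,1],
    [0,0,0,-8,-3,0,1],
    [0,0,0,-8,-4.0,0,1],
    [0,0,0,-8,-5,0,1],
    [0,0,0,-8,-5,0,1]
  ]
}}

```text
time_s: 6.58
tcp_pos: [0.6004, 0.1733, 0.2275]
ee_rot: [[-0.983, 0.183, 0.002], [0.183, 0.983, 0.001], [-0.002, 0.002, -1.0]]
wrist_force: [-0.1, 0.7, 1.5]
gripper_width: 0.004
gripper_force: 0.7
```

```bash
python3 - <<'E'
from h import *
to(0,.053,.225)
E
```

```text
t 6.58 local [-0.0003  0.1032  0.2275] F [-0.1  0.7  1.5] w 0.00430732423841116
turn [ 0.002  0.002 -0.001] cm [-0.03 -5.02  0.24]
```

Call:
{"api": "arm_command", "payload": {
  "deltas": [
    [0,0,0,0,-0.8,0,1],
    [0,0,0,0,-1.6,0,1],
    [0,0,0,0,-2.4,0,1],
    [0,0,0,0,-3.2,0,1],
    [0,0,0,0,-4,0,1],
    [0,0,0,0,-4.8,0,1],
    [0,0,0,0,-4.8,0,1]
  ]
}}

```text
time_s: 7.17
tcp_pos: [0.5914, 0.1256, 0.2256]
ee_rot: [[-0.983, 0.183, -0.001], [0.183, 0.983, -0.001], [0.001, -0.001, -1.0]]
wrist_force: [1.0, 2.7, 0.8]
gripper_width: 0.003
gripper_force: 0.8
```

```bash
python3 - <<'E'
from h import *
to(0,.053,.225); view("pics/v6.png")
E
```

```text
t 7.17 local [-0.0004  0.0547  0.2256] F [1.  2.7 0.8] w 0.0034529009993259827
turn [-0.001 -0.001 -0.001] cm [-0.04 -0.17  0.06]
```

View pics/v6.png

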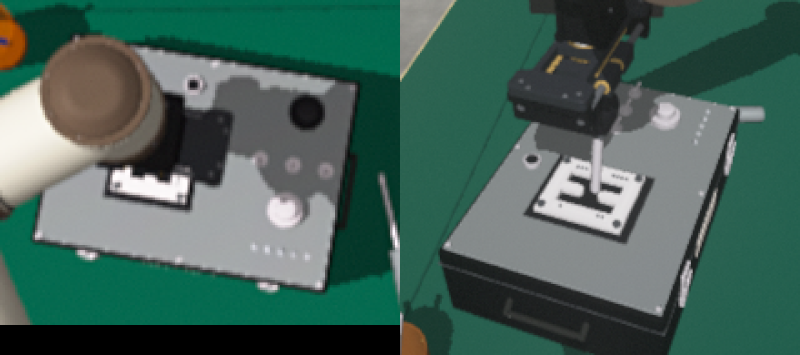

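The rod has crossed into the right leg (side inset, about (597,190)) with low force. I'll push 4 mm more toward the right stop, then go round behind the knob.

Call:
{"api": "arm_command", "payload": {
  "deltas": [
    [0,0,0,0,-0.3,0,1],
    [0,0,0,0,-0.5,0,1],
    [0,0,0,0,-0.5,0,1]
  ]
}}

```text
time_s: 7.52
tcp_pos: [0.591, 0.1226, 0.2251]
ee_rot: [[-0.983, 0.182, -0.001], [0.182, 0.983, 0.0], [0.001, 0.0, -1.0]]
wrist_force: [1.9, 2.5, -0.9]
gripper_width: 0.004
gripper_force: 1.5
```

Call:
{"api": "arm_command", "payload": {
  "deltas": [
    [0,0,0,0,3,0,1],
    [0,0,0,2,4,0,1],
    [0,0,0,6,4,0,1],
    [0,0,0,7,3,0,1],
    [0,0,0,7,0,0,1],
    [0,0,0,7,-3.8,0,1],
    [0,0,0,7,-3.8,0,1],
    [0,0,0,7,-3.8,0,1]
  ]
}}

```text
time_s: 8.18
tcp_pos: [0.5146, 0.096, 0.2258]
ee_rot: [[-0.983, 0.184, -0.001], [0.184, 0.983, -0.001], [0.001, -0.002, -1.0]]
wrist_force: [-0.7, 0.5, -0.1]
gripper_width: 0.007
gripper_force: 0.0
```

```bash
python3 - <<'E'
from h import *
to(-.04,.012,.225)
t=capture("top");s=capture("side")
for n,im,(x,y,w,h) in(("top",t["pixels"],(280,180,40,35)),("side",s["pixels"],(285,170,75,56))):
    m=(im[y:y+h,x:x+w].max(2)<60).astype(np.uint8); m=cv2.morphologyEx(m,cv2.MORPH_OPEN,np.ones((5,5)))
    k,l,st,ce=cv2.connectedComponentsWithStats(m); print(n,[(st[i].tolist(),(ce[i]+[x,y]).round(1)) for i in range(1,k)])
view("pics/v7.png")
E
```

```text
t 8.18 local [-0.0705  0.0116  0.2258] F [-0.7  0.5 -0.1] w 0.0074201723920958905
turn [-0.002 -0.001 -0.002] cm [-3.05  0.05  0.07]
top [([6, 13, 9, 9, 63], array([290.1, 196.9])), ([19, 31, 7, 4, 28], array([302. , 212.5]))]
side [([19, 0, 56, 34, 1043], array([327.9, 185.2]))]
```

View pics/v7.png

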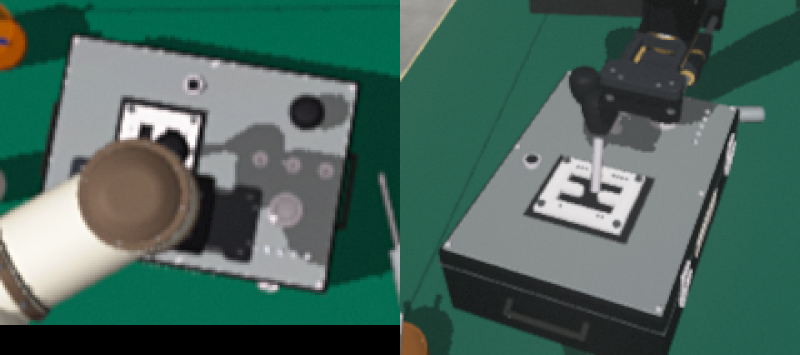

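The knob stands in the right leg at the crossbar, top px about (289,199), with the fingers behind it. Now I push forward.

Call:
{"api": "arm_command", "payload": {
  "deltas": [
    [0,0,0,-2,0,0,1],
    [0,0,0,-3.5,0,0,1],
    [0,0,0,-4.8,0,0,1],
    [0,0,0,-6,0,0,1],
    [0,0,0,-7.2,0,0,1],
    [0,0,0,-8.4,0,0,1],
    [0,0,0,-9,0,0,1],
    [0,0,0,-9,0,0,1]
  ]
}}

```text
time_s: 9.05
tcp_pos: [0.6036, 0.0817, 0.2237]
ee_rot: [[-0.983, 0.182, -0.004], [0.182, 0.983, -0.001], [0.004, -0.002, -1.0]]
wrist_force: [-2.3, 0.5, -1.5]
gripper_width: -0.001
gripper_force: 1.1
```

```bash
python3 - <<'E'
from h import *
to(.025,.012,.225)
E
```

```text
t 9.05 local [0.0196 0.0138 0.2237] F [-2.3  0.5 -1.5] w -0.0009485866145943375
turn [-0.002 -0.004  0.   ] cm [-0.54 -0.18 -0.13]
```

Call:
{"api": "arm_command", "payload": {
  "deltas": [
    [0,0,0,-0.3,0,0,1],
    [0,0,0,-0.6,0,0,1],
    [0,0,0,-0.6,0,0,1],
    [0,0,0,-0.6,0,0,1]
  ]
}}

```text
time_s: 9.38
tcp_pos: [0.6099, 0.0804, 0.2259]
ee_rot: [[-0.983, 0.182, 0.001], [0.182, 0.983, -0.0], [-0.001, -0.0, -1.0]]
wrist_force: [-2.7, -0.0, -1.4]
gripper_width: 0.007
gripper_force: 1.4
```

Call:
{"api": "arm_command", "payload": {
  "deltas": [
    [0,0,0,-0.2,0,0,1],
    [0,0,0,-0.4,0,0,1],
    [0,0,0,-0.4,0,0,1],
    [0,0,0,-0.4,0,0,1]
  ]
}}

```text
time_s: 9.72
tcp_pos: [0.6141, 0.0796, 0.2259]
ee_rot: [[-0.983, 0.182, 0.001], [0.182, 0.983, 0.0], [-0.001, 0.0, -1.0]]
wrist_force: [-2.8, -0.4, -2.2]
gripper_width: -0.0
gripper_force: 1.5
```

Call:
{"api": "arm_command", "payload": {
  "deltas": [
    [0,0,0,-0.15,0,0,1],
    [0,0,0,-0.3,0,0,1],
    [0,0,0,-0.3,0,0,1],
    [0,0,0,-0.3,0,0,1]
  ]
}}

```text
time_s: 10.05
tcp_pos: [0.6168, 0.0791, 0.2256]
ee_rot: [[-0.983, 0.182, -0.0], [0.182, 0.983, -0.0], [0.0, -0.0, -1.0]]
wrist_force: [-3.1, 0.7, -1.8]
gripper_width: 0.006
gripper_force: 1.8
```

Call:
{"api": "arm_command", "payload": {
  "deltas": [
    [0,0,0,-0.15,0,0,1],
    [0,0,0,-0.3,0,0,1],
    [0,0,0,-0.3,0,0,1],
    [0,0,0,-0.3,0,0,1]
  ]
}}

```text
time_s: 10.38
tcp_pos: [0.6191, 0.0786, 0.2252]
ee_rot: [[-0.983, 0.182, -0.002], [0.182, 0.983, -0.0], [0.002, -0.0, -1.0]]
wrist_force: [-5.1, 1.3, -2.4]
gripper_width: 0.008
gripper_force: 2.4
```

Call:
{"api": "arm_command", "payload": {
  "deltas": [
    [0,0,0,-0.15,0,0,1],
    [0,0,0,-0.3,0,0,1],
    [0,0,0,-0.3,0,0,1],
    [0,0,0,-0.3,0,0,1]
  ]
}}

```text
time_s: 10.72
tcp_pos: [0.6212, 0.0782, 0.2248]
ee_rot: [[-0.983, 0.182, -0.004], [0.182, 0.983, -0.0], [0.004, -0.001, -1.0]]
wrist_force: [-6.3, 1.5, -2.6]
gripper_width: 0.002
gripper_force: 2.9
```

Call:
{"api": "arm_command", "payload": {
  "deltas": [
    [0,0,0,-0.25,0,0,1],
    [0,0,0,-0.5,0,0,1],
    [0,0,0,-0.5,0,0,1],
    [0,0,0,-0.5,0,0,1]
  ]
}}

```text
time_s: 11.05
tcp_pos: [0.625, 0.0774, 0.2241]
ee_rot: [[-0.983, 0.182, -0.007], [0.182, 0.983, -0.0], [0.007, -0.001, -1.0]]
wrist_force: [-9.3, 1.8, -2.4]
gripper_width: 0.002
gripper_force: 3.9
```

Force is climbing steadily against a stop. I'll back off to above the button and measure the lever.

Call:
{"api": "arm_command", "payload": {
  "deltas": [
    [0,0,0,3,0,0,1],
    [0,0,0,6,-1,0,1],
    [0,0,0,8.4,-3,0,1],
    [0,0,0,8.4,-6,0,1],
    [0,0,0,8.4,-10,0,1],
    [0,0,0,8.4,-12.9,0,1],
    [0,0,0,8.4,-12.9,0,1],
    [0,0,0,8.4,-12.9,0,1]
  ]
}}

```text
time_s: 11.72
tcp_pos: [0.5235, -0.0357, 0.2276]
ee_rot: [[-0.983, 0.184, 0.007], [0.184, 0.983, 0.0], [-0.007, 0.001, -1.0]]
wrist_force: [0.8, 1.0, 0.3]
gripper_width: 0.003
gripper_force: 0.0
```

```bash
python3 - <<'E'
from h import *
p=np.load("p.npy")
to(-.04,-.115,.175)
t=capture("top");s=capture("side")
for n,c,(x,y,w,h) in(("top",t,(270,160,55,45)),("side",s,(265,170,70,56))):
    im=c["pixels"]
    for q in ((.29,.197),(.25,.197)): print(n,"pred third",q,proj(c,Tw(p,knob(*q,.202))).round(1))
    m=(im[y:y+h,x:x+w].max(2)<60).astype(np.uint8); m=cv2.morphologyEx(m,cv2.MORPH_OPEN,np.ones((5,5)))
    k,l,st,ce=cv2.connectedComponentsWithStats(m); print([(st[i].tolist(),(ce[i]+[x,y]).round(1)) for i in range(1,k)])
a=t["pixels"][140:270,220:380]; b=s["pixels"][130:320,210:430]; w=capture("wrist")
print("wrist pred",proj(w,Tw(p,[[-.04,-.115,.142],[-.13,-.18,.12]])).round(0))
o=np.zeros((600,800,3),np.uint8); o[:325,:400]=cv2.resize(a,(400,325),interpolation=3); o[:345,400:]=cv2.resize(b,(400,345),interpolation=3)
o[350:,:400]=cv2.resize(w["pixels"],(400,250),interpolation=3); o[350:,400:]=cv2.resize(t["pixels"][170:233,270:370],(400,250),interpolation=3)
cv2.imwrite("pics/v8.png",o)
E
```

```text
t 11.72 local [-0.0377 -0.1162  0.2276] F [0.8 1.  0.3] w 0.0030228070784054316
turn [ 0.001  0.007 -0.002] cm [0.26 0.11 5.26]
top pred third (0.29, 0.197) [[296.5 179.7]]
top pred third (0.25, 0.197) [[296.1 182.3]]
[([31, 0, 9, 3, 27], array([305., 161.])), ([15, 11, 14, 14, 169], array([291.7, 177.7])), ([5, 38, 6, 5, 30], array([277.5, 200. ])), ([14, 40, 5, 5, 25], array([286., 202.]))]
side pred third (0.29, 0.197) [[295.  182.5]]
side pred third (0.25, 0.197) [[298.5 182.3]]
[([39, 0, 15, 17, 215], array([311. , 177.3])), ([16, 5, 20, 25, 406], array([291.3, 186.9]))]
wrist pred [[324. 195.]
 [245.  82.]]
```

View pics/v8.png

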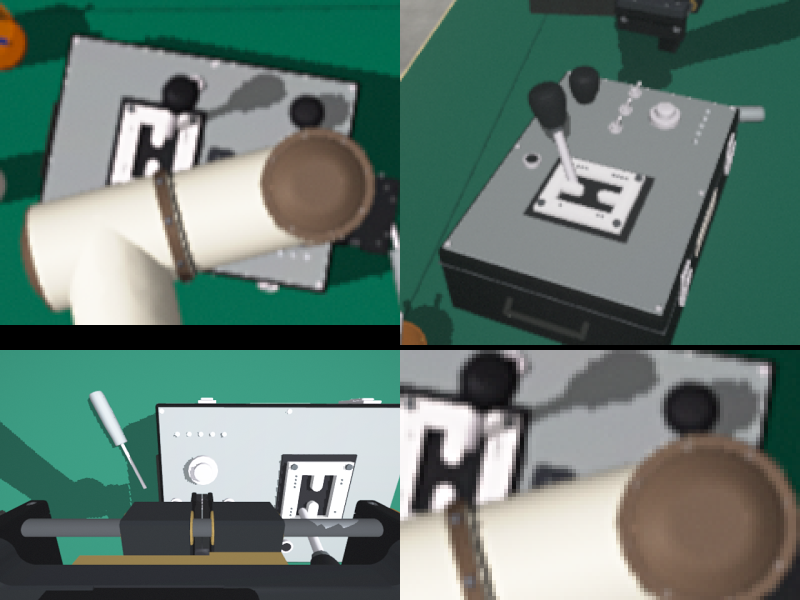

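The lever is fully forward in the right leg: knob at top px (291.7,177.7), and the rod at the far end of the three-dot slot in the side and wrist insets. The wrist view shows the button at (323,192) against a predicted (324,195), which agrees to about 3 mm. Going down to the button.

Call:
{"api": "arm_command", "payload": {
  "deltas": [
    [0,0,0,0.1,0,2,1],
    [0,0,0,0.2,0,4,1],
    [0,0,0,0.2,0,5.6,1],
    [0,0,0,0.2,0,5.6,1],
    [0,0,0,0.2,0,5.6,1],
    [0,0,0,0.2,0,5.6,1]
  ]
}}

```text
time_s: 12.37
tcp_pos: [0.5208, -0.0334, 0.1708]
ee_rot: [[-0.984, 0.181, 0.002], [0.181, 0.984, -0.0], [-0.002, 0.0, -1.0]]
wrist_force: [1.0, -0.5, -0.6]
gripper_width: 0.006
gripper_force: 0.0
```

```bash
python3 - <<'E'
from h import *
to(-.041,-.115,.155)
E
```

```text
t 12.37 local [-0.0408 -0.1145  0.1708] F [ 1.  -0.5 -0.6] w 0.0058995303790066594
turn [0.    0.002 0.002] cm [ 0.02 -0.05  1.58]
```

Call:
{"api": "arm_command", "payload": {
  "deltas": [
    [0,0,0,0,0,0.5,1],
    [0,0,0,0,0,1,1],
    [0,0,0,0,0,1.3,1],
    [0,0,0,0,0,1.6,1],
    [0,0,0,0,0,1.6,1],
    [0,0,0,0,0,1.6,1]
  ]
}}

```text
time_s: 12.87
tcp_pos: [0.5194, -0.0342, 0.1536]
ee_rot: [[-0.983, 0.182, -0.0], [0.182, 0.983, -0.0], [0.0, -0.0, -1.0]]
wrist_force: [0.1, -0.2, 1.0]
gripper_width: 0.001
gripper_force: 0.0
```

Call:
{"api": "arm_command", "payload": {
  "deltas": [
    [0,0,0,0,0,0.2,1],
    [0,0,0,0,0,0.4,1],
    [0,0,0,0,0,0.4,1],
    [0,0,0,0,0,0.4,1]
  ]
}}

```text
time_s: 13.2
tcp_pos: [0.5194, -0.0341, 0.1496]
ee_rot: [[-0.983, 0.182, -0.0], [0.182, 0.983, -0.0], [0.0, -0.0, -1.0]]
wrist_force: [0.6, -0.8, -0.1]
gripper_width: 0.006
gripper_force: 0.0
```

```bash
python3 - <<'E'
from h import *
p=np.load("p.npy")
print(tip_reach); to(-.04,-.115,.155)
s=capture("side"); w=capture("wrist"); S=sense(); R=np.array(S["ee_rot"])
tip=np.array(S["tcp_pos"])+R@[0,0,tip_reach]
print("tip px side",proj(s,tip).round(1),"wrist",proj(w,tip).round(1),"button side",proj(s,Tw(p,[-.04,-.115,.142])).round(1),"wrist",proj(w,Tw(p,[-.04,-.115,.142])).round(1))
g=cv2.cvtColor(s["pixels"],cv2.COLOR_BGR2GRAY)
u,v=proj(s,tip)[0].astype(int)
print("side rows from",v-14,"cols from",u-18); print("\n".join("".join("%4d"%x for x in r) for r in g[v-14:v+16,u-18:u+18]))
E
```

```text
0.019
t 13.2 local [-0.0421 -0.1154  0.1496] F [ 0.6 -0.8 -0.1] w 0.005867891545863545
turn [-0. -0.  0.] cm [-0.21  0.04 -0.54]
tip px side [[356.3 192.4]] wrist [[324.7 227.7]] button side [[355.7 188.6]] wrist [[325.3 237.9]]
side rows from 178 cols from 338
  38  39  39  37  38  38  37  37  37  37  36  37  37  34  39  36  38  35  37  35  38  55  79  65  47  36  34  37  48  68  77  80  79  79  79  77
  68  62  48  46  38  37  38  37  40  35  37  36  37  38  37  39  39  36  39  35  36  59  90  89  75  58  35  38  57  79  80  79  78  78  78  79
 103 101  87  84  74  57  46  39  39  40  38  39  37  39  38  37  39  37  35  37  37  43  63  83  81  63  39  40  61  79  77  79  77  80  79  79
 115 116 114 112 105  77  67  65  59  53  48  41  40  39  39  36  36  37  36  40  37  39  39  47  50  36  38  45  62  79  77  78  78  79  79  78
 115 119 115 110  98  82  80  81  80  75  71  63  62  56  45  38  38  38  40  37  34  38  39  35  37  38  38  52  80  82  76  79  78  79  79  78
 109 111 110 101  88  80  81  82  82  83  82  81  82  75  50  36  35  37  34  36  36  36  36  37  39  38  39  77 
[... 2811 characters left out ...]
 138 138 138 138 138 138 137 139 138 138 138 138 138 137 138 137 137 137 138 138 137 137 137 137 136 137 138 137 147 173
 138 139 138 136 139 137 139 138 138 139 138 138 138 137 137 138 138 139 138 138 138 138 137 138 137 138 138 137 137 137 137 136 138 138 140 156
 138 138 139 139 137 138 138 138 138 137 137 139 138 137 136 138 138 138 135 138 137 138 137 138 139 137 140 137 137 137 138 138 138 138 137 141
 139 140 138 138 137 138 138 138 139 137 137 138 138 138 138 138 140 138 137 138 138 137 136 137 139 138 137 138 137 138 138 138 134 137 159 145
 138 138 140 137 138 137 139 139 139 137 139 138 139 137 138 138 138 139 138 136 138 138 137 139 137 137 138 138 137 137 138 138 128 137 182 162
```

The side pixels show the finger bottom (row ~186) still a little above the button (rim near row 200), so the tips haven't touched yet. I'll descend further in small steps, watching the force.

Call:
{"api": "arm_command", "payload": {
  "deltas": [
    [0,0,0,0,0,0.2,1],
    [0,0,0,0,0,0.4,1],
    [0,0,0,0,0,0.4,1],
    [0,0,0,0,0,0.4,1]
  ]
}}

```text
time_s: 13.63
tcp_pos: [0.5194, -0.0341, 0.1455]
ee_rot: [[-0.983, 0.182, -0.0], [0.182, 0.983, -0.0], [0.0, -0.0, -1.0]]
wrist_force: [-0.1, -0.2, -0.1]
gripper_width: 0.005
gripper_force: 0.0
```

Call:
{"api": "arm_command", "payload": {
  "deltas": [
    [0,0,0,0,0,0.2,1],
    [0,0,0,0,0,0.4,1],
    [0,0,0,0,0,0.4,1],
    [0,0,0,0,0,0.4,1]
  ]
}}

```text
time_s: 13.97
tcp_pos: [0.5194, -0.0341, 0.1415]
ee_rot: [[-0.983, 0.182, -0.0], [0.182, 0.983, -0.0], [0.0, -0.0, -1.0]]
wrist_force: [0.2, 0.3, 0.3]
gripper_width: 0.004
gripper_force: 0.0
```

```bash
python3 - <<'E'
from h import *
p=np.load("p.npy"); S=sense(); R=np.array(S["ee_rot"]); T=np.array(S["tcp_pos"])
s=capture("side"); t=capture("top"); w=capture("wrist")
for n,c,dv,du,st in(("side",s,24,24,1),("wrist",w,70,90,3)):
    print(n,"tcp",proj(c,T).round(1),"tip",proj(c,T+R@[0,0,.019]).round(1),"btn",proj(c,Tw(p,[-.04,-.115,.142])).round(1))
    g=cv2.cvtColor(c["pixels"],cv2.COLOR_BGR2GRAY); u,v=proj(c,Tw(p,[-.04,-.115,.142]))[0].astype(int)
    print("origin col",max(u-du,0),"row",max(v-dv,0))
    for r in g[max(v-dv,0):v+dv:st,max(u-du,0):u+du:st]: print("".join(" .:-=+*#%@"[x//26] for x in r))
E
```

```text
side tcp [[356.6 188.9]] tip [[356.2 195. ]] btn [[355.7 188.6]]
origin col 331 row 164
::::--::::::::::::..............................
::::--::::::::::::::...............:-::.........
::::::::::::::::::::::.............:----........
.:::::::::::::::::::::::............::--:.......
.:::::::::::::::::::::::::::.........::--.......
.:::::::::::::::::::::::::::::-::::::::--.......
.:::::::::::::::::::::::::::::--::::.::-:.......
......::::::::.:::::::::-::::::::::..::.........
.........:.::::::::::::::::::::::::..:..........
..............::::::::::::::::::::..::...:.:....
.....................:::::::::::::..:........:::
..:::...................::::::::::..........::--
..---........................:::::.......:::::::
..:-::.................................:::-::::-
...::................................:::--:----:
....................................::-:---:----
...................................:-----------:
:::.........................::::...:----------:-
--::::-::...................:---...:-::--:-----:
---------:::.................:-:..:-===-----:--:
-----=-----::::::.............:.
[... 3595 characters left out ...]
----*.:::::::::::::::::::::::
:::::::::::::::::::::::=+----------*.:::::::::::::::::::::::
:::::::::::::::::::::::++=---=---=-*.:::::::::::::::::::::::
:::::::::::::::::::::::++-=--------*.:::::::::::::::::::::::
:::::::::::::::::::::::++---=---==-*::::::::::::::::::::::::
:::::::::::::::::::::::++----------*::::::::::::::::::::::::
:::::::::::::::::::::::++----------*::::::::::::::::::::::::
:::::::::::::::::::::::=+.:::-.:::-*.:::::::::::::::::::::::
:::::::::::::::::::::::=+.:::-.:::-*.:::::::::::::::::::::::
:::::::::::::::::::::::=+ :::-..:.-*.:::::::::::::::::::::::
:::::::::::::::::::::::-+ ::.-.::.:+.:::::::::::::::::::::::
::::::::::::::::::::::::= ::::.::. +::::::::::::::::::::::::
```

All the image evidence (side and wrist) puts the closed tips about 20 mm higher than tip_reach suggests, centred over the button and close to it. Continuing down gently.

Call:
{"api": "arm_command", "payload": {
  "deltas": [
    [0,0,0,0,0,0.15,1],
    [0,0,0,0,0,0.3,1],
    [0,0,0,0,0,0.3,1],
    [0,0,0,0,0,0.3,1]
  ]
}}

```text
time_s: 14.45
tcp_pos: [0.5194, -0.0341, 0.1385]
ee_rot: [[-0.983, 0.182, -0.0], [0.182, 0.983, -0.0], [0.0, -0.0, -1.0]]
wrist_force: [-0.6, -0.6, -0.4]
gripper_width: 0.006
gripper_force: 0.0
```

Call:
{"api": "arm_command", "payload": {
  "deltas": [
    [0,0,0,0,0,0.15,1],
    [0,0,0,0,0,0.3,1],
    [0,0,0,0,0,0.3,1],
    [0,0,0,0,0,0.3,1]
  ]
}}

```text
time_s: 14.78
tcp_pos: [0.5196, -0.034, 0.1359]
ee_rot: [[-0.983, 0.182, 0.0], [0.182, 0.983, -0.0], [-0.0, 0.0, -1.0]]
wrist_force: [-0.5, -0.1, 2.4]
gripper_width: 0.006
gripper_force: 0.8
```

Contact now. Press through the travel.

Call:
{"api": "arm_command", "payload": {
  "deltas": [
    [0,0,0,0,0,0.2,1],
    [0,0,0,0,0,0.4,1],
    [0,0,0,0,0,0.6,1],
    [0,0,0,0,0,0.6,1],
    [0,0,0,0,0,0.6,1]
  ]
}}

```text
time_s: 15.2
tcp_pos: [0.5198, -0.0341, 0.1304]
ee_rot: [[-0.983, 0.182, 0.001], [0.182, 0.983, -0.0], [-0.001, -0.0, -1.0]]
wrist_force: [-2.3, 1.1, 5.8]
gripper_width: 0.004
gripper_force: 3.1
```

Call:
{"api": "arm_command", "payload": {
  "deltas": [
    [0,0,0,0,0,0.2,1],
    [0,0,0,0,0,0.4,1],
    [0,0,0,0,0,0.4,1],
    [0,0,0,0,0,0.4,1]
  ]
}}

```text
time_s: 15.53
tcp_pos: [0.5199, -0.0341, 0.13]
ee_rot: [[-0.984, 0.18, 0.002], [0.18, 0.984, -0.001], [-0.002, -0.001, -1.0]]
wrist_force: [-8.4, 2.6, 24.8]
gripper_width: 0.001
gripper_force: 12.6
```

It bottomed out (travel about 6 mm, then 25 N). Release, back away and check.

Call:
{"api": "arm_command", "payload": {
  "deltas": [
    [0,0,0,0,0,-1,1],
    [0,0,0,0,0,-3,1],
    [0,0,0,0,0,-6,1],
    [0,0,0,2,-2,-10,1],
    [0,0,0,4,-5,-13,1],
    [0,0,0,6,-8,-15,1],
    [0,0,0,6,-8,-15,1],
    [0,0,0,6,-8,-15,1]
  ]
}}

```text
time_s: 16.2
tcp_pos: [0.4452, -0.103, 0.2778]
ee_rot: [[-0.983, 0.184, 0.005], [0.184, 0.983, 0.001], [-0.005, 0.001, -1.0]]
wrist_force: [0.3, 0.2, -0.6]
gripper_width: 0.001
gripper_force: 0.0
```

Call:
{"api": "arm_command", "payload": {
  "deltas": [
    [0,0,0,2,-4,0,1],
    [0,0,0,2,-8,0,1],
    [0,0,0,2,-12,0,1],
    [0,0,0,2,-14,0,1],
    [0,0,0,2,-14,0,1],
    [0,0,0,2,-14,0,1]
  ]
}}

```text
time_s: 16.7
tcp_pos: [0.4006, -0.2361, 0.2738]
ee_rot: [[-0.983, 0.185, -0.003], [0.185, 0.983, 0.001], [0.003, 0.001, -1.0]]
wrist_force: [0.5, 0.8, -0.2]
gripper_width: 0.0
gripper_force: 0.0
```

```bash
python3 - <<'E'
from h import *
import pickle
C=pickle.load(open("c0.pkl","rb"))
S=sense(); print(S["time_s"],S["tcp_pos"],S["wrist_force"])
for n,(x,y,w,h) in(("top",(270,160,55,45)),("side",(265,170,70,56))):
    c=capture(n); im=c["pixels"]
    m=(im[y:y+h,x:x+w].max(2)<60).astype(np.uint8); m=cv2.morphologyEx(m,cv2.MORPH_OPEN,np.ones((5,5)))
    k,l,st,ce=cv2.connectedComponentsWithStats(m); print(n,[(st[i].tolist(),(ce[i]+[x,y]).round(1)) for i in range(1,k)])
    if n=="side":
        for t,g in(("before",C[n]["pixels"]),("now",im)):
            print(t)
            for r in cv2.cvtColor(g,cv2.COLOR_BGR2GRAY)[180:206,340:372]: print("".join(" .:-=+*#%@"[v//26] for v in r))
E
```

```text
16.7 [ 0.40058336 -0.23614025  0.27383634] [ 0.46512845  0.76825698 -0.24999899]
top [([32, 0, 8, 3, 24], array([305.5, 161. ])), ([15, 11, 14, 14, 168], array([291.8, 177.7])), ([5, 38, 5, 5, 25], array([277., 200.])), ([14, 40, 5, 5, 25], array([286., 202.]))]
side [([39, 0, 15, 17, 217], array([311. , 177.2])), ([16, 5, 20, 25, 403], array([291.3, 187. ]))]
before
***++++++++=====---:------------
#**+++++++++++++====+-----------
#**+++++++++++++++++*====---:---
**+++++++++++++++++++++++====+--
+++++++++++++++++++++++++++++*==
++++++++++++++++++++++++++++++++
+++++++++++++******+++++++++++++
+++++++++++**######*++++++++++++
++++++++++**########*+++++++++++
++++++++***##########**+++++++++
+++++++*#*+*#######%#*#*++++++++
+++++++*#*+*##%%%%%%#*##++++++++
+++++++*##*+*#%%%%%#**##++++++++
++++++++###+**#####**###++++++++
++++++=+###***####**####++++++++
+++++++=*##############*=+++++++
+++++++=+*#############+++++++++
+++++++++**#####%####**+++++++++
++++++++*+**####%####*++++++++++
++++++++++**########**++++++++++
++++++++++++*********+++++++++++
+++++++++++++++*++++++++++++++++
++++
[... 289 characters left out ...]
++++*==
++++++++++++++++++++++++++++++++
+++++++++++++******+++++++++++++
+++++++++++**######*++++++++++++
++++++++++**########*+++++++++++
++++++++***##########**+++++++++
+++++++*##+*#######%#*#*++++++++
+++++++*#*++##%%%%%%#*##++++++++
+++++++*##*+*#%%%%%#**##++++++++
++++++++###+**#####**###++++++++
++++++==###***####**####++++++++
+++++++=*##############*++++++++
+++++++=+*##%##########+++++++++
++++++++*+*####%######*+++++++++
++++++++*+**####%####*++++++++++
++++++++++**########**++++++++++
++++++++++++*********+++++++++++
++++++++++++++**++++++++++++++++
++++++++++++++++++++++++++++++++
++++++++++++++++++++++++++++++++
++++++++++++++++++++++++++++++++
++++++++++++++++++++++++++++++++
```

The button is back out and the lever hasn't moved from third (knob px unchanged). The robot is clear of everything, so I'm handing in.

```bash
python3 -c "
from station import finish_job; print(finish_job())"
```

```text
the job is handed in; nothing more can be done
None
```

The lever is fully forward in third, and the button was then pressed to its stop (about 6 mm) and released; I handed the job in at about 17 s with the arm clear of everything, but the hand-in returned no verdict, and the tester's reading itself was not visible to me.

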